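# Put the pottery tools away in the sliding-cover case

## Robot

A 6-joint arm with a two-finger parallel gripper is mounted at the origin on the work surface. World frame = base frame: x ahead of the robot, y to its left, z up, the work surface at z = 0. Lengths are in m, angles in degrees, forces in N, time in s.
With the tool pointing down it reaches from about 0.275 to 1 m from the base axis. Payload 8.4 kg.
Tool frame: the origin (TCP) lies at the very end of the fingers, on their centre line; the grasp point (between the pads) lies 19 mm behind it; z points along the fingers, y is the line along which they close (so a half turn about z gives the same grasp; the last joint's range is limited). The gripper opens to 85 mm and grips with 20 to 120 N. Pads are 22 mm wide; open, the fingers measure 114 mm over their backs; the gripper's body (76 mm by 85 mm) begins 54 mm behind the grasp point. The pads swing forward as they close: fully open they stand 13 mm farther back than shut.
Start: joints at [-74.393, 20.225, 93.587, -0, 66.188, -0.138], TCP at [0.17, -0.602, 0.231] pointing down, gripper open.
Joint ranges: [-150.9, 150.9], [-52.94, 120.26], [3.33, 152.33], [-74.26, 254.26], [0, 154.13], [-172.89, 172.89]. Speed limits (degrees/s): [127.2, 127.2, 159.86, 180, 180, 180].

## Interface

Orientations are given as a 3x3 rotation matrix whose columns are the frame's x, y, z axes.
In Python, from station import arm, cams, close_job gives the robot as it stands.
- The arm moves only by the tool apply_moves, never from a script. Its argument "rows" is a list of rows, each a list of 2 entries, a list of its own where there are three numbers: the shift along the tool's x, y, z in units of 40 mm (1.0 is 40 mm), then the turn, a rotation vector about the tool's x, y, z in units of 8 degrees (1.0 is 8 degrees). In form: [[[dx, dy, dz], [wx, wy, wz]], ...]. A call has 1 to 20 rows; each row is the pose to reach, as a shift and turn from the pose commanded when the call began, along the tool's axes at that moment; what a row does not reach only later rows make up. A row lasts 1/10 s, in which the tool goes at most 50 mm and 8.59 degrees, less where a joint would pass 70% of its speed; a pose out of reach is approached as far as the arm can. A call with a gripper value outside its range is refused whole. "hand" is the finger opening in mm, from 0 to 85.4, set as the call begins (left out, the last holds). The fingers move at their own pace and stop on an object; "grip_force" is the grip in N (left out, the last holds). Time passes only in rows, so rows that repeat a pose let the fingers close. It gives the time, the measured TCP pose, the force, the opening and the grip force at its end, in the units of the state.
- arm.get_obs(): the state, without advancing time (a new reading comes with each control period).
- cams.snapshot(name): name is "scene" or "top"; returns a dict with "frame" (420x560x3 uint8, red, green, blue), "fov_y" (degrees; the focal length in pixels is half the picture's height over the tangent of half this angle, whatever the lens; pixels are square), "cx", "cy" (the principal point, pixels), "dist_coeffs" ([k1, k2, p1, p2, k3] as OpenCV has them; the pictures are not rectified), "world_from_camera" (4x4, takes a point from camera to world coordinates). Camera axes: x right, y down, z forward; pixel columns grow to the right and rows downward; lengths in m; the calibration is good to about 2 mm. A picture is of the moment at which its call begins. There is no depth.
- close_job(): hands the job in; it is judged then, once.
The state is a dict: "t": time; "q": joint angles; "joint_velocities": joint speeds; "effort": joint torques, N m; "eef_pos": TCP position; "tcp_rot": TCP orientation; "ft_force": force on the tool from outside, world axes, zero at the start; "ft_torque": the same for the moment, N m; "finger_gap": opening from 0.0 (shut) to 1.0 (fully open); "gripper_force": force on a finger pad.
Only numpy, scipy, OpenCV 4.12 (cv2) and the standard library are available. Lean on these libraries where they do the work, as an engineer would, in place of code of your own. Each camera call takes 0.05 s, during which the arm holds its last target. There are 200 camera calls.

## Task

Slide the wooden tool case's cover back as far as it goes, put the orange-handled loop tool in the blue-lined bay and the pale wooden paddle in the bare wooden bay, each lying flat along its bay and set down rather than dropped, then slide the cover fully shut. Leave the other things on the table where they are, and let go of everything at the end.

Things in the scene. Friction and masses are not known exactly. Their poses are not given: they have to be found in the camera images.
- toolcase: Fixed brown wooden case, 240 mm long (y) x 162 wide (x) x 53 high, yaw within 0.2 rad; origin: centre of underside, z up. Floor top z = 6 mm, walls 6 mm. A low divider along y (5 mm thick, top z = 26) parts two bays 72 mm wide, 228 long: +x (far) lined blue, -x (near robot) bare wood. Dark 12 mm strips top both long sides. The cover slides out over the lower +y end; the -y end is closed.
- cover (a joint): Pale flat wooden cover (148 x 234 x 8 mm, top 48 mm above the table) sliding along the case's +y. Value in m: 0 fully shut, 0.200 fully back (stop); starts at 0 to 0.04. Friction about 1.5 N, damping 4 N s/m; it stays where left. Fully back, the bays are open from the case's y = -114 to +86 mm.
- cover_grip (a point): In the dark upright grip bar on the cover: bar 70 mm long along the case's x, 18 mm thick along the case's y, 34 mm tall (48 to 82 mm above the table). The point is on its middle, 75 mm above the table, at the case's x = 0, y = -40 mm + the cover's joint value.
- bay_blue (a point): On the floor of the blue-lined bay, a good spot for a tool's middle: on the bay's centre line (case x = +39 mm), case y = -15 mm, the middle of the opening when the cover is fully back.
- bay_bare (a point): The same for the bare wooden bay (case x = -39 mm, y = -15 mm).
- looptool: Loose double-ended loop tool lying flat on the table, 160 mm long along its x: orange handle 96 mm long, 20 wide, 20 high, with a brass ferrule and steel wire loop at either end (the larger, 34 mm wide, at +x). Origin: underside at the middle, z up; centre of mass at the middle. Hold the handle's middle, across its y. About 60 g.
- loop_end_a (a point): Tip of the larger loop: 78 mm along the loop tool's +x, 10 mm up.
- loop_end_b (a point): Tip of the smaller loop: 78 mm along the loop tool's -x, 10 mm up.
- paddle: Loose pale wooden paddle lying flat on the table, 160 mm long along its x: handle 20 mm wide, 18 high from x = -80 to +4 mm; blade 42 mm wide, 10 high from +4 to +80 mm. Origin: underside at mid length, z up; centre of mass within 6 mm of the middle. Hold the handle 14 mm from the middle towards -x, across its y. About 60 g.
- paddle_end_a (a point): End of the blade: 78 mm along the paddle's +x, 5 mm up.
- paddle_end_b (a point): End of the handle: 78 mm along the paddle's -x, 5 mm up.
- brush: Bystander: glaze brush, 200 mm long, lying on the table. Leave it.
- rib: Bystander: dark flat wooden rib, 150 x 50 x 8 mm, lying on the table. Leave it.
- mug: Bystander: blue mug, 80 mm across, 90 mm high. Leave it.
- vase: Bystander: terracotta vase, 100 mm across, 125 mm high. Leave it.
- bowl: Bystander: terracotta bowl, 100 mm across, 55 mm high. Leave it.
- glaze: Bystander: white glaze jar with black cap, 70 mm across, 100 mm high. Leave it.
Things that resemble listed ones, but are neither listed nor needed, are in the scene too. Of the things that look like the looptool, the largest one is meant.

How it is judged:
By the outcome, as a careful person would: the job done as asked, in the order asked, and still so for the second after the job is handed in, with the robot touching nothing.
It also fails if it takes over 64 s, if anything falls off the work surface, if the arm or the gripper's body presses on something with over 40 N, if the wrist force passes 120 N, or if a joint passes its speed limit or range.

## Working session

There is one attempt and no reset: what is moved stays moved. The work goes in short steps, Python scripts to look and compute and a tool call to move; the robot and the scene stay as the last step left them, time stands still between calls to the robot, and variables do not carry over. Pictures are saved under pics/ and viewed, at most 10 in all, crops included, and the job is handed in when it is done.

Besides the shell and the picture viewer there is one more tool, called after "Request:" as name(argument=value, ...) on one line, values as JSON. apply_moves: Moves the arm, as the interface text tells. Its arguments: {"type":"object","properties":{"rows":{"type":"array"},"hand":{"type":"number"},"grip_force":{"type":"number"}},"required":["rows"]}

```bash
ls; mkdir -p pics; cat > h.py <<'E'
import numpy as np,cv2
from station import arm,cams
def snap(n,fn=None):
    s=cams.snapshot(n)
    if fn: cv2.imwrite('pics/'+fn,s['frame'][:,:,::-1])
    return s
def K(s):
    f=s['frame'].shape[0]/2/np.tan(np.radians(s['fov_y'])/2)
    return np.array([[f,0,s['cx']],[0,f,s['cy']],[0,0,1.]])
def ray(s,px):
    p=cv2.undistortPointsIter(np.array(px,float).reshape(-1,1,2),K(s),np.array(s['dist_coeffs'],float),None,None,(3,100,1e-10))[:,0]
    T=np.array(s['world_from_camera']); d=np.c_[p,np.ones(len(p))]@T[:3,:3].T
    return T[:3,3],d
def onz(s,px,z):
    o,d=ray(s,px); return o+d*((z-o[2])/d[:,2])[:,None]
def proj(s,P):
    T=np.linalg.inv(np.array(s['world_from_camera']))
    return cv2.projectPoints(np.array(P,float).reshape(-1,1,3),cv2.Rodrigues(T[:3,:3])[0],T[:3,3],K(s),np.array(s['dist_coeffs'],float))[0][:,0]
E
python3 - <<'E'
from h import *
for n in('top','scene'):
    s=snap(n,n+'0.png'); print(n,s['fov_y'],s['cx'],s['cy'],s['dist_coeffs'],np.round(s['world_from_camera'],3).tolist())
    np.savez(n+'0.npz',**s)
o=arm.get_obs();print(o)
E
```

```text
pics
top 57.907535184692556 278.77167850102467 210.9170777947762 [-0.0571357  0.         0.         0.         0.       ] [[-0.022, -0.982, 0.188, 0.372], [-1.0, 0.018, -0.022, -0.112], [0.018, -0.189, -0.982, 1.1], [0.0, 0.0, 0.0, 1.0]]
scene 49.66606972628086 278.9535265946308 212.5579408908413 [-0.00512453  0.          0.          0.          0.        ] [[0.722, 0.365, -0.588, 1.164], [0.692, -0.382, 0.612, -0.724], [-0.001, -0.849, -0.528, 0.612], [0.0, 0.0, 0.0, 1.0]]
{'t': 0.1, 'q': array([-7.43926129e+01,  2.02603023e+01,  9.36238076e+01, -1.25874638e-04,
        6.61870981e+01, -1.38279688e-01]), 'joint_velocities': array([ 0.03056048,  0.02502819, -0.14169859,  0.07724763,  0.01096623,
       -0.04616649]), 'effort': array([-4.63673841e-04, -6.06358910e+01, -3.42819679e+01,  1.34620277e-05,
        3.92734772e-03,  6.25924230e-06]), 'eef_pos': array([ 0.16948469, -0.6011512 ,  0.23062482]), 'tcp_rot': array([[ 9.62475521e-01,  2.71368306e-01, -3.36307493e-04],
       [ 2.71368515e-01, -9.62474778e-01,  1.19644826e-03],
       [ 9.90659429e-07, -1.24281543e-03, -9.99999228e-01]]), 'ft_force': array([ 0.15851342, -1.18198517,  0.38314505]), 'ft_torque': array([-0.0105461 ,  0.02392644,  0.03476462]), 'gripper_force': 0.0, 'finger_gap': 0.9994324983116853}
```

View pics/top0.png

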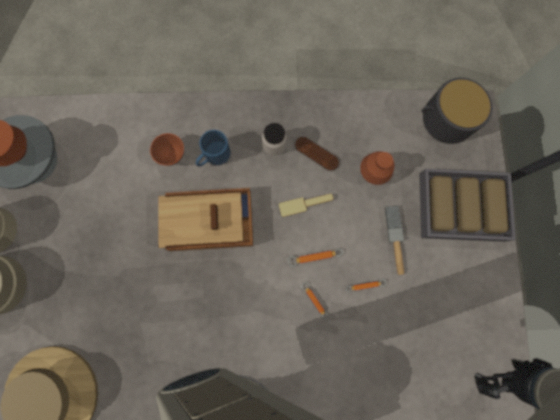

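View pics/scene0.png

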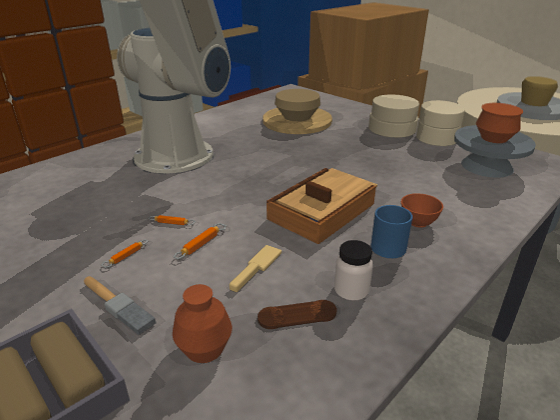

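Top view: case about (205,220) with its grip bar at (214,217), and the largest orange tool at (317,257). The paddle is at (306,204) with its blade to the left (+y). Decoys are at (367,286) and (316,300). Next I measure with masks.

```bash
python3 - <<'E'
from h import *
s=dict(np.load('top0.npz'));c=dict(np.load('scene0.npz'))
def blobs(s,lo,hi,roi,z,mina=60):
    im=s['frame'];hsv=cv2.cvtColor(im,cv2.COLOR_RGB2HSV);m=cv2.inRange(hsv,lo,hi)
    k=np.zeros_like(m);x0,y0,x1,y1=roi;k[y0:y1,x0:x1]=1;m*=k
    for ct in cv2.findContours(m,0,1)[0]:
        if cv2.contourArea(ct)<mina: continue
        b=cv2.boxPoints(cv2.minAreaRect(ct));w=onz(s,b,z)
        e=[np.linalg.norm(w[0]-w[1]),np.linalg.norm(w[1]-w[2])]
        M=cv2.moments(ct);cp=np.array([M['m10'],M['m01']])/M['m00'];cw=onz(s,[cp],z)[0]
        d=(w[1]-w[0]) if e[0]>e[1] else (w[2]-w[1])
        print(' px',cp.round(1),'boxc',onz(s,[b.mean(0)],z)[0,:2].round(4),'cen',cw[:2].round(4),'size',np.round(e,4),'yaw',round(np.degrees(np.arctan2(d[1],d[0])),1))
        print('   corners',w[:,:2].round(4).tolist())
print('orange top');blobs(s,(5,170,120),(18,255,255),(260,230,420,330),.012)
print('orange scene');blobs(c,(5,170,120),(18,255,255),(80,200,260,280),.012)
print('paddle top');blobs(s,(18,60,120),(35,255,255),(270,180,345,225),.01)
print('paddle scene');blobs(c,(15,60,120),(35,255,255),(225,240,290,300),.01)
print('cover top');blobs(s,(10,60,120),(35,255,255),(140,170,270,270),.048,300)
print('bar top');blobs(s,(0,0,0),(179,255,70),(203,195,226,240),.082,40)
hsv=cv2.cvtColor(s['frame'],cv2.COLOR_RGB2HSV)
for p in[(292,207),(325,200),(180,220),(213,217),(205,192),(205,247),(150,220),(320,257),(297,259),(343,250)]:print(p,hsv[p[1],p[0]])
a=cv2.resize(s['frame'][180:280,145:350],None,fx=3.9,fy=3.9,interpolation=cv2.INTER_CUBIC)
b=cv2.resize(c['frame'][160:300,130:390],None,fx=3,fy=3,interpolation=cv2.INTER_CUBIC)[:,:]
cv2.imwrite('pics/a.png',a[:,:,::-1]);cv2.imwrite('pics/b.png',b[:,:,::-1])
E
```

```text
orange top
 px [315.1 301.1] boxc [ 0.3216 -0.2325] cen [ 0.3209 -0.2326] size [0.0102 0.0681] yaw -147.7
   corners [[0.3477, -0.2099], [0.3531, -0.2186], [0.2956, -0.255], [0.2903, -0.2463]]
 px [365.6 285.2] boxc [ 0.3609 -0.3777] cen [ 0.361  -0.3783] size [0.0678 0.0101] yaw -82.3
   corners [[0.3614, -0.3437], [0.3704, -0.4109], [0.3604, -0.4119], [0.3514, -0.3448]]
 px [315.6 256.4] boxc [ 0.4457 -0.2385] cen [ 0.4457 -0.2387] size [0.0926 0.014 ] yaw -80.7
   corners [[0.4451, -0.1919], [0.4601, -0.2833], [0.4462, -0.2853], [0.4313, -0.1941]]
orange scene
 px [124.4 251.1] boxc [ 0.3611 -0.3805] cen [ 0.3612 -0.3808] size [0.088  0.0265] yaw 105.0
   corners [[0.3596, -0.4193], [0.3368, -0.3343], [0.3627, -0.3399], [0.3836, -0.4231]]
 px [198.7 238.7] boxc [ 0.4428 -0.24  ] cen [ 0.4418 -0.2384] size [0.1252 0.0367] yaw 105.2
   corners [[0.4416, -0.2935], [0.4088, -0.1726], [0.444, -0.183], [0.4732, -0.3003]]
 px [170.8 219.6] boxc [ 0.3276 -0.2353] cen [ 0.3277 -0.2354] size [0.0315 0.0788] yaw 32.4
   corners [[0.3072, -0.2656], [0.2818, -0.2469], [0.3484, -0.2046], [0.3719, -0.2241]]
paddle top
 px [301.4 204.3] boxc [ 0.603  -0.2168] cen [ 0.5993 -0.2033] size [0.1647 0.0451] yaw -75.5
   corners [[0.6044, -0.1325], [0.6458, -0.292], [0.6017, -0.3016], [0.5611, -0.1431]]
paddle scene
 px [255.4 264.8] boxc [ 0.6075 -0.2222] cen [ 0.6027 -0.2128] size [0.1783 0.0511] yaw 104.4
   corners [[0.6052, -0.2978], [0.5608, -0.1251], [0.6101, -0.1387], [0.647, -0.3043]]
cover top
 px [199.2 219. ] boxc [0.5507 0.0875] cen [0.5544 0.0884] size [0.2406 0.1512] yaw -89.3
   corners [[0.6257, 0.2116], [0.6287, -0.029], [0.4775, -0.033], [0.4746, 0.2014]]
bar top
(292, 207) [ 26  82 167]
(325, 200) [ 24  84 160]
(180, 220) [ 17 111 166]
(213, 217) [ 11 155  82]
(205, 192) [ 12 144 103]
(205, 247) [ 12 142  90]
(150, 220) [ 21  32 113]
(320, 257) [ 13 185 167]
(297, 259) [ 18 134 150]
(343, 250) [ 16  27 124]
```

View pics/a.png

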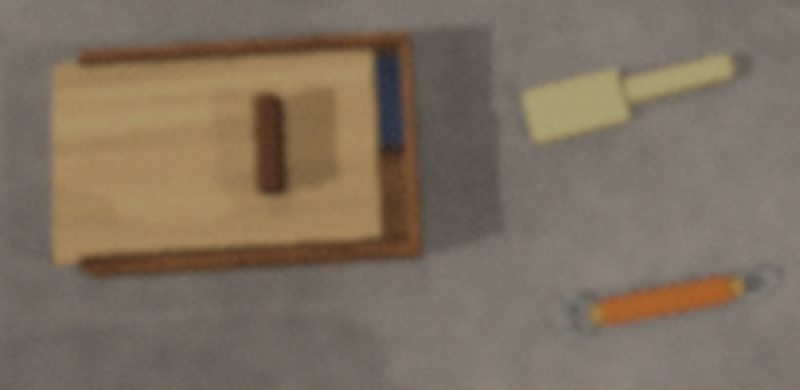

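View pics/b.png

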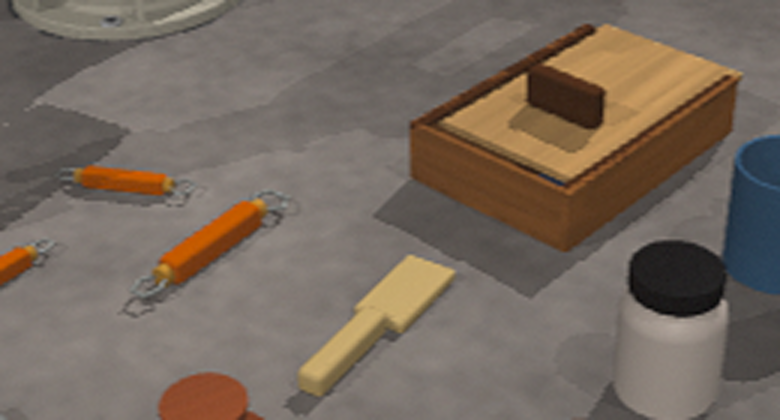

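Crop a (3.9x from (145,180)): case rim right corners are at about (411,33) and (421,256), left strip ends at (80,52) and (80,273). Grip bar top spans about (253–286, 93–193). Paddle blade end is at (522,92)/(535,142), handle end at (730,54)/(738,78). The loop tool's larger loop is on the +y end.

```bash
python3 - <<'E'
from h import *
s=dict(np.load('top0.npz'));c=dict(np.load('scene0.npz'))
f=lambda P,z:onz(s,np.array(P,float)/3.9+[145,180]-.37,z)[:,:2].round(4)
g=lambda P,z:onz(c,np.array(P,float)/3+[130,160]-.33,z)[:,:2].round(4)
case=f([(411,33),(421,256),(80,273),(80,52)],.053);print('case',case.tolist())
for i in range(4):
    d=case[(i+1)%4]-case[i];print(np.linalg.norm(d).round(4),np.degrees(np.arctan2(d[1],d[0])).round(1))
print('case scene rim (near-right,far-right,far-left)',g([(411,125),(567,186),(740,75)],.053).tolist())
print('case scene bottom',g([(567,249)],0.).tolist())
print('bar',f([(253,93),(278,93),(286,190),(258,193)],.082).tolist())
print('bar scene',g([(530,66),(604,95)],.082).tolist())
print('cover end',f([(375,48),(381,238)],.048).tolist(), f([(52,62),(53,264)],.048).tolist())
print('blade',f([(522,92),(617,68),(631,115),(535,142)],.010).tolist(),'handle',f([(730,54),(738,78),(622,76),(630,104)],.018).tolist())
print('scene blade',g([(408,255),(455,270),(402,332)],.01).tolist(),'handle',g([(302,378),(326,384)],.018).tolist())
print('loop ends',f([(558,314),(775,277)],.01).tolist(),'handle top',f([(595,304),(598,322),(738,275),(743,292)],.02).tolist(),'scene loops',g([(296,203),(127,308)],.01).tolist())
E
```

```text
case [[0.64, -0.0552], [0.4773, -0.061], [0.4696, 0.1801], [0.6303, 0.1855]]
0.1628 -178.0
0.2412 91.8
0.1608 1.9
0.2409 -87.7
case scene rim (near-right,far-right,far-left) [[0.4846, -0.0606], [0.6336, -0.0434], [0.6295, 0.195]]
case scene bottom [[0.64, -0.0474]]
bar [[0.5912, 0.0544], [0.5908, 0.0368], [0.522, 0.0307], [0.5202, 0.0501]]
bar scene [[0.5229, 0.0407], [0.5977, 0.0442]]
cover end [[0.6304, -0.0286], [0.4912, -0.0324]] [[0.6244, 0.2072], [0.4768, 0.201]]
blade [[0.6037, -0.136], [0.621, -0.2083], [0.5846, -0.2176], [0.5653, -0.1449]] handle [[0.6285, -0.2933], [0.6099, -0.2984], [0.613, -0.2111], [0.5914, -0.2164]]
scene blade [[0.5671, -0.1469], [0.6056, -0.1361], [0.6286, -0.2138]] handle [[0.6221, -0.2992], [0.6379, -0.2922]]
loop ends [[0.437, -0.1588], [0.4607, -0.32]] handle top [[0.4431, -0.1855], [0.43, -0.1872], [0.4619, -0.2909], [0.4494, -0.294]] scene loops [[0.4528, -0.1589], [0.468, -0.3302]]
```

```bash
cat >> h.py <<'E'
from scipy.spatial.transform import Rotation as Ro
def plan(*tg):
    """targets (x,y,z,theta deg of tool x axis), tool down; prints rows entries"""
    o=arm.get_obs();R=np.array(o['tcp_rot']);p=np.array(o['eef_pos'])
    print('now',p.round(4),'th',np.degrees(np.arctan2(R[1,0],R[0,0])).round(2),'F',o['ft_force'].round(1),'gap',round(o['finger_gap']*85.4,1),'t',round(o['t'],2),'q6',o['q'][5].round(1))
    for x,y,z,th in tg:
        a=np.radians(th);T=np.array([[np.cos(a),np.sin(a),0],[np.sin(a),-np.cos(a),0],[0,0,-1]])
        d=R.T@(np.array([x,y,z])-p)/.04;w=np.degrees(Ro.from_matrix(R.T@T).as_rotvec())/8
        print([x,y,z,th],d.round(3).tolist(),w.round(3).tolist())
E
python3 - <<'E'
from h import *
for n,roi in(('top',(140,180,262,262)),('scene',(250,160,390,245))):
    s=dict(np.load(n+'0.npz'));hsv=cv2.cvtColor(s['frame'],cv2.COLOR_RGB2HSV)
    m=(hsv[...,1]>85).astype(np.uint8);k=np.zeros_like(m);x0,y0,x1,y1=roi;k[y0:y1,x0:x1]=1;m*=k
    ct=max(cv2.findContours(m,0,1)[0],key=cv2.contourArea);h=cv2.convexHull(ct)
    ap=cv2.approxPolyDP(h,2.0,True)[:,0]
    print(n,cv2.contourArea(ct))
    for p in ap:print(p,'z53',onz(s,[p],.053)[0,:2].round(4),'z48',onz(s,[p],.048)[0,:2].round(4),'z0',onz(s,[p],0.)[0,:2].round(4))
plan((.556,.042,.15,1.9),(.556,.042,.056,1.9))
E
```

```text
top 5245.5
[249 189] z53 [ 0.6374 -0.0523] z48 [ 0.6386 -0.052 ] z0 [ 0.6508 -0.0493]
[252 245] z53 [ 0.4781 -0.0595] z48 [ 0.4786 -0.0592] z0 [ 0.4835 -0.0568]
[176 250] z53 [0.4681 0.1501] z48 [0.4686 0.1513] z0 [0.473  0.1633]
[159 247] z53 [0.4772 0.1974] z48 [0.4777 0.1989] z0 [0.4825 0.2131]
[159 196] z53 [0.6217 0.2027] z48 [0.6229 0.2042] z0 [0.6344 0.2186]
[172 192] z53 [0.6327 0.1661] z48 [0.6339 0.1674] z0 [0.6459 0.1802]
scene 5054.0
[376 184] z53 [0.6268 0.1975] z48 [0.622  0.2057] z0 [0.5759 0.2849]
[373 203] z53 [0.6756 0.1108] z48 [0.6713 0.1183] z0 [0.6294 0.19  ]
[319 243] z53 [ 0.6866 -0.1065] z48 [ 0.6823 -0.101 ] z0 [ 0.6413 -0.0479]
[267 218] z53 [ 0.5384 -0.1131] z48 [ 0.5328 -0.1076] z0 [ 0.4791 -0.0551]
[267 200] z53 [ 0.4807 -0.0555] z48 [ 0.4746 -0.0495] z0 [0.4159 0.0079]
[324 168] z53 [0.4706 0.1771] z48 [0.4644 0.1852] z0 [0.4048 0.2626]
[333 168] z53 [0.4886 0.1943] z48 [0.4825 0.2025] z0 [0.4245 0.2814]
now [ 0.1695 -0.6012  0.2306] th 15.75 F [ 0.2 -1.2  0.4] gap 85.4 t 0.1 q6 -0.1
[0.556, 0.042, 0.15, 1.9] [13.664, -12.851, 2.032] [-0.009, 0.001, 1.731]
[0.556, 0.042, 0.056, 1.9] [13.664, -12.848, 4.382] [-0.009, 0.001, 1.731]
```

Request:
apply_moves(rows=[[[13.67,-12.95,2.03],[0,0,1.68]],[[13.67,-12.95,2.03],[0,0,1.68]],[[13.67,-12.95,2.03],[0,0,1.68]],[[13.67,-12.95,2.03],[0,0,1.68]],[[13.67,-12.95,2.03],[0,0,1.68]],[[13.67,-12.95,2.03],[0,0,1.68]],[[13.67,-12.95,2.03],[0,0,1.68]],[[13.67,-12.95,2.03],[0,0,1.68]],[[13.67,-12.95,2.03],[0,0,1.68]],[[13.67,-12.95,2.03],[0,0,1.68]],[[13.67,-12.95,2.03],[0,0,1.68]],[[13.67,-12.95,2.03],[0,0,1.68]],[[13.67,-12.95,2.03],[0,0,1.68]],[[13.67,-12.95,2.03],[0,0,1.68]],[[13.67,-12.95,2.03],[0,0,1.68]],[[13.67,-12.95,2.03],[0,0,1.68]],[[13.67,-12.95,2.03],[0,0,1.68]],[[13.67,-12.95,2.03],[0,0,1.68]],[[13.67,-12.95,2.03],[0,0,1.68]]], hand=60, grip_force=30)

```text
t: 2.0
eef_pos: [0.5545, 0.0441, 0.1501]
tcp_rot: [[0.999, 0.039, -0.001], [0.039, -0.999, -0.0], [-0.001, 0.0, -1.0]]
ft_force: [0.7, -0.2, 0.2]
finger_gap: 0.703
gripper_force: 0.0
```

Request:
apply_moves(rows=[[[0,-0.05,0.8],[0,0,0]],[[0,-0.05,1.6],[0,0,0]],[[0,-0.05,2.1],[0,0,0]],[[0,-0.05,2.32],[0,0,0]],[[0,-0.05,2.32],[0,0,0]]])

```text
t: 2.5
eef_pos: [0.5543, 0.0464, 0.0566]
tcp_rot: [[0.999, 0.039, -0.002], [0.039, -0.999, -0.0], [-0.002, 0.0, -1.0]]
ft_force: [-0.1, -0.8, 0.6]
finger_gap: 0.707
gripper_force: 0.0
```

Request:
apply_moves(rows=[[[0,0,0],[0,0,0]],[[0,0,0],[0,0,0]],[[0,0,0],[0,0,0]],[[0,0,0],[0,0,0]],[[0,0,0],[0,0,0]],[[0,0,0],[0,0,0]]], hand=0, grip_force=30)

```text
t: 3.1
eef_pos: [0.5561, 0.0473, 0.0585]
tcp_rot: [[0.999, 0.041, 0.002], [0.041, -0.999, -0.0], [0.002, 0.0, -1.0]]
ft_force: [-0.4, -1.8, 6.3]
finger_gap: 0.206
gripper_force: 32.4
```

Request:
apply_moves(rows=[[[0,-0.2,-0.04],[0,0,0]],[[0,-0.6,-0.04],[0,0,0]],[[0,-1.1,-0.04],[0,0,0]],[[0,-1.6,-0.04],[0,0,0]],[[0,-2.1,-0.04],[0,0,0]],[[0,-2.6,-0.04],[0,0,0]],[[0,-3.1,-0.04],[0,0,0]],[[0,-3.6,-0.04],[0,0,0]],[[0,-3.9,-0.04],[0,0,0]],[[0,-4.1,-0.04],[0,0,0]],[[0,-4.2,-0.04],[0,0,0]],[[0,-4.2,-0.04],[0,0,0]]])

```text
t: 4.3
eef_pos: [0.549, 0.2161, 0.0587]
tcp_rot: [[0.999, 0.041, 0.001], [0.041, -0.999, 0.001], [0.001, -0.0, -1.0]]
ft_force: [4.6, 1.3, -11.7]
finger_gap: 0.201
gripper_force: 32.7
```

Request:
apply_moves(rows=[[[0,-0.05,0],[0,0,0]],[[0,-0.1,0],[0,0,0]],[[0,-0.15,0],[0,0,0]],[[0,-0.15,0],[0,0,0]]])

```text
t: 4.7
eef_pos: [0.5487, 0.2214, 0.0587]
tcp_rot: [[0.999, 0.04, 0.001], [0.04, -0.999, 0.0], [0.001, -0.0, -1.0]]
ft_force: [4.9, 1.4, -11.4]
finger_gap: 0.2
gripper_force: 32.7
```

Request:
apply_moves(rows=[[[0,-0.05,0.03],[0,0,0]],[[0,-0.1,0.03],[0,0,0]],[[0,-0.15,0.03],[0,0,0]],[[0,-0.15,0.03],[0,0,0]]])

```text
t: 5.1
eef_pos: [0.5486, 0.2229, 0.0586]
tcp_rot: [[0.999, 0.042, 0.0], [0.042, -0.999, -0.006], [0.0, 0.006, -1.0]]
ft_force: [5.0, -27.4, 8.0]
finger_gap: 0.206
gripper_force: 35.4
```

Request:
apply_moves(rows=[[[0,0.05,0],[0,0,0]],[[0,0.09,0],[0,0,0]],[[0,0.09,0],[0,0,0]]])

```text
t: 5.4
eef_pos: [0.5487, 0.2226, 0.0586]
tcp_rot: [[0.999, 0.04, 0.001], [0.04, -0.999, -0.001], [0.001, 0.001, -1.0]]
ft_force: [1.3, -8.2, 5.1]
finger_gap: 0.204
gripper_force: 34.9
```

Request:
apply_moves(rows=[[[0,0,0],[0,0,0]],[[0,0,0],[0,0,0]],[[0,0,0],[0,0,0]],[[0,0,0],[0,0,0]],[[0,0,-0.8],[0,0,0]],[[0,0,-2],[0,0,0]],[[0,0,-3],[0,0,0]],[[0,0,-3],[0,0,0]]], hand=50)

```text
t: 6.2
eef_pos: [0.5513, 0.2252, 0.1835]
tcp_rot: [[0.999, 0.04, 0.009], [0.04, -0.999, 0.004], [0.009, -0.003, -1.0]]
ft_force: [0.1, -0.3, -0.8]
finger_gap: 0.583
gripper_force: 0.0
```

```bash
python3 - <<'E'
from h import *
plan((.4455,-.239,.15,100.2),(.4455,-.239,.0035,100.2))
E
```

```text
now [0.5513 0.2252 0.1835] th 2.31 F [ 0.1 -0.3 -0.8] gap 49.8 t 6.2 q6 109.7
[0.4455, -0.239, 0.15, 100.2] [-3.119, 11.491, 0.773] [0.036, -0.067, -12.235]
[0.4455, -0.239, 0.0035, 100.2] [-3.151, 11.503, 4.435] [0.036, -0.067, -12.235]
```

Request:
apply_moves(rows=[[[-3.12,11.49,0.77],[0.04,-0.07,-12.23]],[[-3.12,11.49,0.77],[0.04,-0.07,-12.23]],[[-3.12,11.49,0.77],[0.04,-0.07,-12.23]],[[-3.12,11.49,0.77],[0.04,-0.07,-12.23]],[[-3.12,11.49,0.77],[0.04,-0.07,-12.23]],[[-3.12,11.49,0.77],[0.04,-0.07,-12.23]],[[-3.12,11.49,0.77],[0.04,-0.07,-12.23]],[[-3.12,11.49,0.77],[0.04,-0.07,-12.23]],[[-3.12,11.49,0.77],[0.04,-0.07,-12.23]],[[-3.12,11.49,0.77],[0.04,-0.07,-12.23]],[[-3.12,11.49,0.77],[0.04,-0.07,-12.23]],[[-3.12,11.49,0.77],[0.04,-0.07,-12.23]],[[-3.12,11.49,0.77],[0.04,-0.07,-12.23]],[[-3.12,11.49,0.77],[0.04,-0.07,-12.23]],[[-3.12,11.49,0.77],[0.04,-0.07,-12.23]],[[-3.12,11.49,0.77],[0.04,-0.07,-12.23]],[[-3.12,11.49,0.77],[0.04,-0.07,-12.23]]])

```text
t: 7.9
eef_pos: [0.442, -0.2404, 0.1468]
tcp_rot: [[-0.176, 0.984, -0.009], [0.984, 0.176, -0.004], [-0.002, -0.01, -1.0]]
ft_force: [0.4, -0.0, 0.7]
finger_gap: 0.585
gripper_force: 0.0
```

```bash
python3 - <<'E'
from h import *
s=snap('top','top1.png')
crop=s['frame'][170:290,130:380]
cv2.imwrite('pics/c.png',cv2.resize(crop,None,fx=3.2,fy=3.2,interpolation=cv2.INTER_CUBIC)[:,:,::-1])
np.savez('top1.npz',**s)
plan((.4455,-.239,.15,100.2),(.4455,-.239,.0035,100.2))
E
```

```text
now [ 0.442  -0.2404  0.1469] th 100.14 F [-0.3  0.4  0.1] gap 50.1 t 7.95 q6 -38.2
[0.4455, -0.239, 0.15, 100.2] [0.019, 0.091, -0.079] [-0.07, 0.014, -0.008]
[0.4455, -0.239, 0.0035, 100.2] [0.026, 0.127, 3.583] [-0.07, 0.014, -0.008]
```

View pics/c.png

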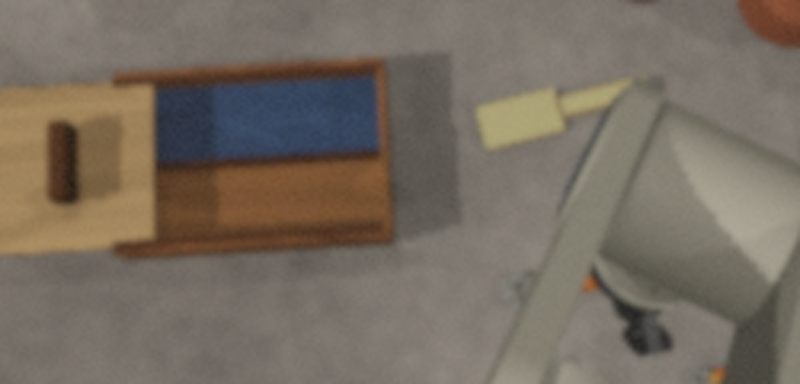

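Cover is fully back with both bays open: blue bay (155–380, 80–160), bare bay below it. The arm is over the loop tool.

Request:
apply_moves(rows=[[[0.03,0.1,1],[-0.07,0,0]],[[0.03,0.12,2],[-0.07,0,0]],[[0.03,0.12,2.8],[-0.07,0,0]],[[0.03,0.12,3.3],[-0.07,0,0]],[[0.03,0.12,3.56],[-0.07,0,0]],[[0.03,0.12,3.56],[-0.07,0,0]]], hand=45)

```text
t: 8.55
eef_pos: [0.4445, -0.2386, 0.0035]
tcp_rot: [[-0.176, 0.984, -0.002], [0.984, 0.176, -0.001], [-0.001, -0.002, -1.0]]
ft_force: [-0.5, 0.0, -0.0]
finger_gap: 0.525
gripper_force: 0.0
```

Request:
apply_moves(rows=[[[0,0,0],[0,0,0]],[[0,0,0],[0,0,0]],[[0,0,0],[0,0,0]],[[0,0,0],[0,0,0]],[[0,0,0],[0,0,0]],[[0,0,0],[0,0,0]]], hand=0)

```text
t: 9.15
eef_pos: [0.446, -0.2396, 0.0057]
tcp_rot: [[-0.176, 0.984, 0.002], [0.984, 0.176, -0.003], [-0.003, 0.002, -1.0]]
ft_force: [-0.4, -0.1, 7.8]
finger_gap: 0.228
gripper_force: 30.7
```

Request:
apply_moves(rows=[[[0,0,-0.2],[0,0,0]],[[0,0,-0.7],[0,0,0]],[[0,0,-1.6],[0,0,0]],[[0,0,-2.6],[0,0,0]],[[0,0,-3.5],[0,0,0]],[[0,0,-3.5],[0,0,0]]])

```text
t: 9.75
eef_pos: [0.4477, -0.2403, 0.1497]
tcp_rot: [[-0.176, 0.984, 0.008], [0.984, 0.176, -0.006], [-0.007, 0.007, -1.0]]
ft_force: [0.2, -0.4, -0.5]
finger_gap: 0.225
gripper_force: 29.7
```

```bash
python3 - <<'E'
from h import *
s=dict(np.load('top1.npz'))
f=lambda P,z:onz(s,np.array(P,float)/3.2+[130,170]-.34,z)[:,:2].round(4)
print(f([(385,60),(392,242)],.053).tolist(),'divider',f([(158,165),(378,154)],.026).tolist(),'cover edge',f([(157,85),(157,243)],.048).tolist(),'bar',f([(50,122),(75,122),(75,202),(50,202)],.082).mean(0))
plan((.5916,.0495,.13,92.3),(.5916,.0495,.0115,92.3))
E
```

```text
[[0.639, -0.0551], [0.4773, -0.0599]] divider [[0.5529, 0.1503], [0.5592, -0.0467]] cover edge [[0.6212, 0.1478], [0.4807, 0.144]] bar [0.5477   0.218275]
now [ 0.4477 -0.2403  0.1497] th 100.14 F [ 0.2 -0.4 -0.5] gap 19.2 t 9.75 q6 -38.4
[0.5916, 0.0495, 0.13, 92.3] [6.502, 4.813, 0.478] [0.052, 0.049, 0.981]
[0.5916, 0.0495, 0.0115, 92.3] [6.523, 4.793, 3.44] [0.052, 0.049, 0.981]
```

Request:
apply_moves(rows=[[[6.5,4.81,0.48],[0.05,0.05,0.98]],[[6.5,4.81,0.48],[0.05,0.05,0.98]],[[6.5,4.81,0.48],[0.05,0.05,0.98]],[[6.5,4.81,0.48],[0.05,0.05,0.98]],[[6.5,4.81,0.48],[0.05,0.05,0.98]],[[6.5,4.81,0.48],[0.05,0.05,0.98]],[[6.5,4.81,0.48],[0.05,0.05,0.98]],[[6.5,4.81,0.48],[0.05,0.05,0.98]],[[6.5,4.81,0.48],[0.05,0.05,0.98]],[[6.5,4.81,0.48],[0.05,0.05,0.98]],[[6.5,4.81,0.48],[0.05,0.05,0.98]],[[6.5,4.81,0.48],[0.05,0.05,0.98]]])

```text
t: 10.95
eef_pos: [0.5884, 0.0499, 0.1249]
tcp_rot: [[-0.039, 0.999, -0.007], [0.999, 0.039, 0.004], [0.004, -0.007, -1.0]]
ft_force: [-0.2, -0.7, -0.1]
finger_gap: 0.224
gripper_force: 29.7
```

```bash
python3 - <<'E'
from h import *
s=snap('top');c=snap('scene','scene1.png')
a=cv2.resize(s['frame'][160:280,130:280],None,fx=2.6,fy=2.6,interpolation=cv2.INTER_CUBIC)
b=cv2.resize(c['frame'][110:260,240:400],None,fx=2.5,fy=2.5,interpolation=cv2.INTER_CUBIC)
o=np.zeros((380,800,3),np.uint8);o[:a.shape[0],:a.shape[1]]=a;o[:b.shape[0],395:395+b.shape[1]]=b
cv2.imwrite('pics/d.png',o[:,:,::-1])
plan((.5916,.0495,.03,92.3),(.5916,.0495,.0115,92.3))
E
```

```text
now [0.5886 0.0503 0.1249] th 92.25 F [-0.5 -0.1 -1.9] gap 19.3 t 11.05 q6 2.1
[0.5916, 0.0495, 0.03, 92.3] [-0.033, 0.091, 2.372] [-0.05, -0.033, -0.007]
[0.5916, 0.0495, 0.0115, 92.3] [-0.035, 0.094, 2.834] [-0.05, -0.033, -0.007]
```

View pics/d.png

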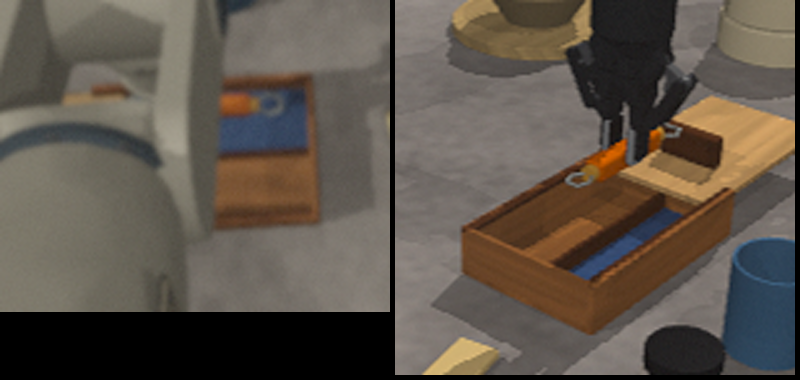

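The tool is held level over the blue bay. I descend with force checks.

Request:
apply_moves(rows=[[[-0.02,0.09,0.6],[-0.05,-0.03,0]],[[-0.03,0.09,1.2],[-0.05,-0.03,0]],[[-0.03,0.09,1.7],[-0.05,-0.03,0]],[[-0.03,0.09,2.1],[-0.05,-0.03,0]],[[-0.03,0.09,2.4],[-0.05,-0.03,0]],[[-0.03,0.09,2.6],[-0.05,-0.03,0]],[[-0.03,0.09,2.7],[-0.05,-0.03,0]],[[-0.03,0.09,2.7],[-0.05,-0.03,0]]])

```text
t: 11.85
eef_pos: [0.5915, 0.0504, 0.0165]
tcp_rot: [[-0.04, 0.999, -0.0], [0.999, 0.04, 0.0], [0.0, -0.0, -1.0]]
ft_force: [0.5, 0.8, 0.0]
finger_gap: 0.224
gripper_force: 29.7
```

Request:
apply_moves(rows=[[[0,0,0.03],[0,0,0]],[[0,0,0.06],[0,0,0]],[[0,0,0.09],[0,0,0]],[[0,0,0.11],[0,0,0]],[[0,0,0.11],[0,0,0]]])

```text
t: 12.35
eef_pos: [0.5915, 0.0504, 0.0123]
tcp_rot: [[-0.04, 0.999, -0.0], [0.999, 0.04, 0.0], [0.0, -0.0, -1.0]]
ft_force: [0.3, -0.4, -0.1]
finger_gap: 0.219
gripper_force: 29.7
```

Request:
apply_moves(rows=[[[0,0,0.02],[0,0,0]],[[0,0,0.04],[0,0,0]],[[0,0,0.06],[0,0,0]],[[0,0,0.06],[0,0,0]]])

```text
t: 12.75
eef_pos: [0.5917, 0.0504, 0.0116]
tcp_rot: [[-0.04, 0.999, 0.0], [0.999, 0.04, 0.0], [0.0, 0.0, -1.0]]
ft_force: [-6.9, 0.5, 19.0]
finger_gap: 0.228
gripper_force: 32.3
```

Request:
apply_moves(rows=[[[0,0,-0.03],[0,0,0]],[[0,0,-0.03],[0,0,0]]])

```text
t: 12.95
eef_pos: [0.5918, 0.0504, 0.0117]
tcp_rot: [[-0.04, 0.999, 0.001], [0.999, 0.04, 0.0], [0.0, 0.001, -1.0]]
ft_force: [-1.7, -0.1, 8.6]
finger_gap: 0.226
gripper_force: 30.9
```

Request:
apply_moves(rows=[[[0,0,0],[0,0,0]],[[0,0,0],[0,0,0]],[[0,0,0],[0,0,0]],[[0,0,0],[0,0,0]]], hand=29)

```text
t: 13.35
eef_pos: [0.5912, 0.0504, 0.0111]
tcp_rot: [[-0.04, 0.999, -0.001], [0.999, 0.04, 0.0], [0.0, -0.001, -1.0]]
ft_force: [-2.6, 0.2, 5.7]
finger_gap: 0.34
gripper_force: 3.3
```

Request:
apply_moves(rows=[[[0,0,-0.15],[0,0,0]],[[0,0,-0.5],[0,0,0]],[[0,0,-1.2],[0,0,0]],[[0,0,-2.2],[0,0,0]],[[0,0,-3.2],[0,0,0]],[[0,0,-3.2],[0,0,0]]])

```text
t: 13.95
eef_pos: [0.5954, 0.0506, 0.1457]
tcp_rot: [[-0.04, 0.999, 0.01], [0.999, 0.04, 0.001], [0.001, 0.01, -1.0]]
ft_force: [0.2, -0.2, 0.4]
finger_gap: 0.335
gripper_force: 0.0
```

```bash
python3 - <<'E'
from h import *
plan((.605,-.232,.14,102.6),(.605,-.232,.0055,102.6))
E
```

```text
now [0.5954 0.0506 0.1457] th 92.31 F [ 0.2 -0.2  0.4] gap 28.6 t 13.95 q6 2.4
[0.605, -0.232, 0.14, 102.6] [-7.07, -0.045, 0.137] [0.071, 0.001, -1.287]
[0.605, -0.232, 0.0055, 102.6] [-7.073, -0.078, 3.499] [0.071, 0.001, -1.287]
```

Request:
apply_moves(rows=[[[-7.07,-0.05,0.14],[0.07,0,-1.29]],[[-7.07,-0.05,0.14],[0.07,0,-1.29]],[[-7.07,-0.05,0.14],[0.07,0,-1.29]],[[-7.07,-0.05,0.14],[0.07,0,-1.29]],[[-7.07,-0.05,0.14],[0.07,0,-1.29]],[[-7.07,-0.05,0.14],[0.07,0,-1.29]],[[-7.07,-0.05,0.14],[0.07,0,-1.29]],[[-7.07,-0.05,0.14],[0.07,0,-1.29]],[[-7.07,-0.05,0.14],[0.07,0,-1.29]]], hand=45)

```text
t: 14.85
eef_pos: [0.6007, -0.2313, 0.1334]
tcp_rot: [[-0.219, 0.976, -0.01], [0.976, 0.219, -0.0], [0.002, -0.01, -1.0]]
ft_force: [0.9, 0.7, -0.8]
finger_gap: 0.527
gripper_force: 0.0
```

```bash
python3 - <<'E'
from h import *
s=snap('top','top2.png');c=snap('scene','scene2.png')
a=cv2.resize(s['frame'][170:270,140:340],None,fx=3,fy=3,interpolation=cv2.INTER_CUBIC)
b=cv2.resize(c['frame'][110:260,240:400],None,fx=2,fy=2,interpolation=cv2.INTER_CUBIC)
o=np.zeros((600,600,3),np.uint8);o[:300,:600]=a;o[300:600,:320]=b
cv2.imwrite('pics/e.png',o[:,:,::-1]);np.savez('top2.npz',**s)
plan((.605,-.232,.0055,102.6))
E
```

```text
now [ 0.601  -0.2309  0.1335] th 102.71 F [-0.1 -0.2  0.2] gap 44.7 t 14.95 q6 -33.6
[0.605, -0.232, 0.0055, 102.6] [-0.053, 0.123, 3.2] [-0.071, -0.011, 0.014]
```

View pics/e.png

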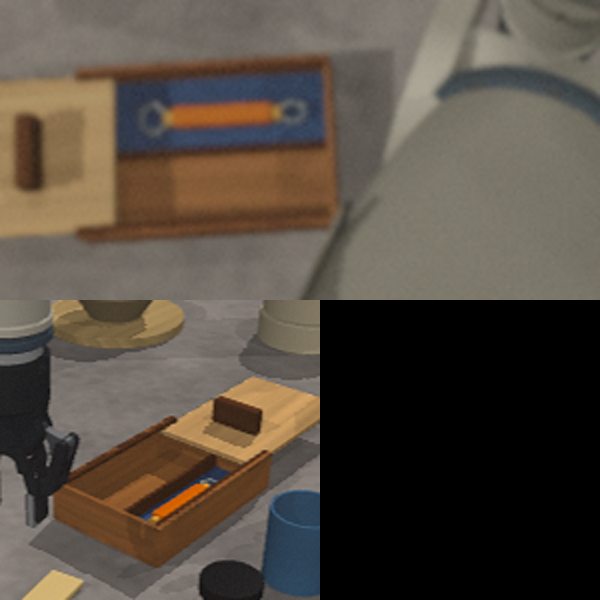

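The loop tool lies flat in the blue bay, from (137,117) to (308,110) in the top crop, and is clear of the walls. Next is the paddle.

Request:
apply_moves(rows=[[[-0.03,0.12,0.8],[-0.07,0,0]],[[-0.05,0.12,1.7],[-0.07,0,0]],[[-0.05,0.12,2.4],[-0.07,0,0]],[[-0.05,0.12,2.9],[-0.07,0,0]],[[-0.05,0.12,3.2],[-0.07,0,0]],[[-0.05,0.12,3.2],[-0.07,0,0]]])

```text
t: 15.55
eef_pos: [0.6039, -0.2321, 0.0039]
tcp_rot: [[-0.22, 0.976, -0.003], [0.976, 0.22, 0.002], [0.003, -0.002, -1.0]]
ft_force: [-0.4, 0.5, 0.0]
finger_gap: 0.529
gripper_force: 0.0
```

Request:
apply_moves(rows=[[[0,0,0],[0,0,0]],[[0,0,0],[0,0,0]],[[0,0,0],[0,0,0]],[[0,0,0],[0,0,0]],[[0,0,0],[0,0,0]],[[0,0,0],[0,0,0]]], hand=0)

```text
t: 16.15
eef_pos: [0.6059, -0.2336, 0.0068]
tcp_rot: [[-0.218, 0.976, 0.002], [0.976, 0.218, 0.001], [0.0, 0.002, -1.0]]
ft_force: [0.9, 2.1, 7.3]
finger_gap: 0.222
gripper_force: 30.8
```

Request:
apply_moves(rows=[[[0,0,-0.2],[0,0,0]],[[0,0,-0.7],[0,0,0]],[[0,0,-1.6],[0,0,0]],[[0,0,-2.6],[0,0,0]],[[0,0,-3.4],[0,0,0]],[[0,0,-3.4],[0,0,0]]])

```text
t: 16.75
eef_pos: [0.6076, -0.2347, 0.1472]
tcp_rot: [[-0.218, 0.976, 0.008], [0.976, 0.218, -0.002], [-0.004, 0.007, -1.0]]
ft_force: [0.7, -0.9, -0.4]
finger_gap: 0.222
gripper_force: 29.9
```

```bash
python3 - <<'E'
from h import *
plan((.518,.0305,.13,92.3))
E
```

```text
now [ 0.6076 -0.2347  0.1472] th 102.62 F [ 0.7 -0.9 -0.4] gap 18.9 t 16.75 q6 -33.9
[0.518, 0.0305, 0.13, 92.3] [6.961, -0.739, 0.399] [0.052, 0.021, 1.29]
```

Request:
apply_moves(rows=[[[6.96,-0.74,0.4],[0.05,0.02,1.29]],[[6.96,-0.74,0.4],[0.05,0.02,1.29]],[[6.96,-0.74,0.4],[0.05,0.02,1.29]],[[6.96,-0.74,0.4],[0.05,0.02,1.29]],[[6.96,-0.74,0.4],[0.05,0.02,1.29]],[[6.96,-0.74,0.4],[0.05,0.02,1.29]],[[6.96,-0.74,0.4],[0.05,0.02,1.29]],[[6.96,-0.74,0.4],[0.05,0.02,1.29]],[[6.96,-0.74,0.4],[0.05,0.02,1.29]],[[6.96,-0.74,0.4],[0.05,0.02,1.29]]])

```text
t: 17.75
eef_pos: [0.5155, 0.0307, 0.1257]
tcp_rot: [[-0.039, 0.999, -0.007], [0.999, 0.039, 0.003], [0.003, -0.007, -1.0]]
ft_force: [-0.5, -0.2, -0.1]
finger_gap: 0.225
gripper_force: 29.9
```

```bash
python3 - <<'E'
from h import *
c=snap('scene');s=snap('top')
b=cv2.resize(c['frame'][100:260,230:400],None,fx=2.3,fy=2.3,interpolation=cv2.INTER_CUBIC)
a=cv2.resize(s['frame'][160:280,130:280],None,fx=2.6,fy=2.6,interpolation=cv2.INTER_CUBIC)
o=np.zeros((380,800,3),np.uint8);o[:a.shape[0],:a.shape[1]]=a;o[:b.shape[0],395:395+b.shape[1]]=b
cv2.imwrite('pics/f.png',o[:,:,::-1])
plan((.518,.0305,.018,92.3))
E
```

```text
now [0.5153 0.0308 0.1257] th 92.22 F [-0.5 -0.9 -1.4] gap 19.3 t 17.85 q6 0.7
[0.518, 0.0305, 0.018, 92.3] [-0.019, 0.086, 2.691] [-0.054, -0.024, -0.01]
```

View pics/f.png

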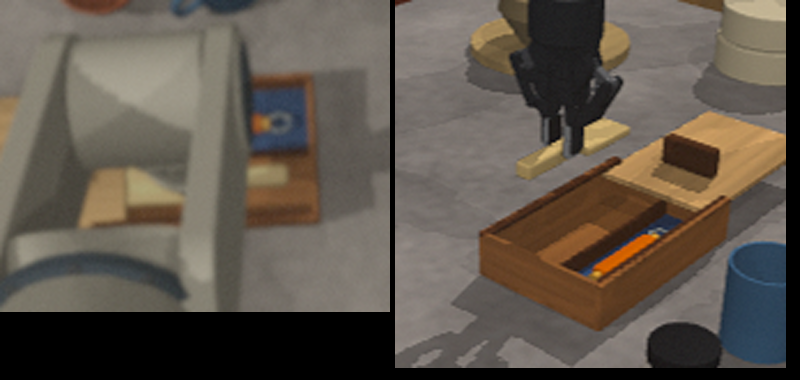

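The paddle is level and aligned over the bare bay, so I lower it.

Request:
apply_moves(rows=[[[-0.02,0.09,0.6],[-0.05,-0.02,0]],[[-0.02,0.09,1.2],[-0.05,-0.02,0]],[[-0.02,0.09,1.7],[-0.05,-0.02,0]],[[-0.02,0.09,2.1],[-0.05,-0.02,0]],[[-0.02,0.09,2.4],[-0.05,-0.02,0]],[[-0.02,0.09,2.6],[-0.05,-0.02,0]],[[-0.02,0.09,2.69],[-0.05,-0.02,0]],[[-0.02,0.09,2.69],[-0.05,-0.02,0]]])

```text
t: 18.65
eef_pos: [0.5179, 0.0313, 0.018]
tcp_rot: [[-0.04, 0.999, -0.001], [0.999, 0.04, 0.001], [0.001, -0.001, -1.0]]
ft_force: [0.5, 0.0, -0.3]
finger_gap: 0.225
gripper_force: 29.9
```

Request:
apply_moves(rows=[[[0,0,0.03],[0,0,0]],[[0,0,0.06],[0,0,0]],[[0,0,0.09],[0,0,0]],[[0,0,0.11],[0,0,0]],[[0,0,0.11],[0,0,0]]])

```text
t: 19.15
eef_pos: [0.5179, 0.0314, 0.0137]
tcp_rot: [[-0.04, 0.999, -0.0], [0.999, 0.04, 0.001], [0.001, -0.0, -1.0]]
ft_force: [0.5, 0.1, -1.6]
finger_gap: 0.227
gripper_force: 29.9
```

Request:
apply_moves(rows=[[[0,0,0.015],[0,0,0]],[[0,0,0.03],[0,0,0]],[[0,0,0.04],[0,0,0]],[[0,0,0.04],[0,0,0]]])

```text
t: 19.55
eef_pos: [0.518, 0.0314, 0.0128]
tcp_rot: [[-0.04, 0.999, -0.0], [0.999, 0.04, 0.001], [0.001, -0.0, -1.0]]
ft_force: [-3.5, -0.8, 10.7]
finger_gap: 0.229
gripper_force: 31.2
```

Contact was at the expected height. I back off slightly, release and lift.

Request:
apply_moves(rows=[[[0,0,-0.02],[0,0,0]],[[0,0,-0.02],[0,0,0]]])

```text
t: 19.75
eef_pos: [0.518, 0.0314, 0.013]
tcp_rot: [[-0.04, 0.999, -0.0], [0.999, 0.04, 0.001], [0.001, -0.0, -1.0]]
ft_force: [-0.3, -0.0, -1.1]
finger_gap: 0.222
gripper_force: 29.9
```

Request:
apply_moves(rows=[[[0,0,0],[0,0,0]],[[0,0,0],[0,0,0]],[[0,0,0],[0,0,0]],[[0,0,0],[0,0,0]]], hand=28)

```text
t: 20.15
eef_pos: [0.5198, 0.0315, 0.0134]
tcp_rot: [[-0.04, 0.999, 0.003], [0.999, 0.04, 0.001], [0.001, 0.003, -1.0]]
ft_force: [5.3, 0.5, 1.8]
finger_gap: 0.328
gripper_force: 2.2
```

Request:
apply_moves(rows=[[[0,0,-0.15],[0,0,0]],[[0,0,-0.5],[0,0,0]],[[0,0,-1.2],[0,0,0]],[[0,0,-2.2],[0,0,0]],[[0,0,-3.2],[0,0,0]],[[0,0,-3.2],[0,0,0]]])

```text
t: 20.75
eef_pos: [0.5206, 0.0315, 0.1465]
tcp_rot: [[-0.04, 0.999, 0.007], [0.999, 0.04, 0.001], [0.001, 0.007, -1.0]]
ft_force: [1.0, -0.3, 0.3]
finger_gap: 0.329
gripper_force: 0.0
```

```bash
python3 - <<'E'
from h import *
plan((.548,.2225,.16,2.3))
E
```

```text
now [0.5206 0.0315 0.1465] th 92.31 F [ 1.  -0.3  0.3] gap 28.1 t 20.75 q6 0.9
[0.548, 0.2225, 0.16, 2.3] [4.745, 0.879, -0.328] [0.037, -0.045, 11.251]
```

Request:
apply_moves(rows=[[[4.74,0.88,-0.4],[0.04,-0.04,11.25]],[[4.74,0.88,-0.4],[0.04,-0.04,11.25]],[[4.74,0.88,-0.4],[0.04,-0.04,11.25]],[[4.74,0.88,-0.4],[0.04,-0.04,11.25]],[[4.74,0.88,-0.4],[0.04,-0.04,11.25]],[[4.74,0.88,-0.4],[0.04,-0.04,11.25]],[[4.74,0.88,-0.4],[0.04,-0.04,11.25]],[[4.74,0.88,-0.4],[0.04,-0.04,11.25]],[[4.74,0.88,-0.4],[0.04,-0.04,11.25]],[[4.74,0.88,-0.4],[0.04,-0.04,11.25]],[[4.74,0.88,-0.4],[0.04,-0.04,11.25]],[[4.74,0.88,-0.4],[0.04,-0.04,11.25]],[[4.74,0.88,-0.4],[0.04,-0.04,11.25]],[[4.74,0.88,-0.4],[0.04,-0.04,11.25]]], hand=55)

```text
t: 22.15
eef_pos: [0.5452, 0.222, 0.1569]
tcp_rot: [[0.999, 0.043, -0.008], [0.043, -0.999, 0.0], [-0.008, -0.0, -1.0]]
ft_force: [0.4, -0.0, 0.4]
finger_gap: 0.645
gripper_force: 0.0
```

```bash
python3 - <<'E'
from h import *
s=snap('top');c=snap('scene')
b=cv2.resize(c['frame'][100:260,230:400],None,fx=2.3,fy=2.3,interpolation=cv2.INTER_CUBIC)
a=cv2.resize(s['frame'][160:280,130:280],None,fx=2.6,fy=2.6,interpolation=cv2.INTER_CUBIC)
o=np.zeros((380,800,3),np.uint8);o[:a.shape[0],:a.shape[1]]=a;o[:b.shape[0],395:395+b.shape[1]]=b
cv2.imwrite('pics/g.png',o[:,:,::-1])
plan((.548,.2225,.0585,2.3))
E
```

```text
now [0.5454 0.2221 0.157 ] th 2.4 F [-0.   0.1 -0.3] gap 55.2 t 22.25 q6 109.4
[0.548, 0.2225, 0.0585, 2.3] [0.086, -0.005, 2.461] [-0.004, 0.056, 0.012]
```

View pics/g.png

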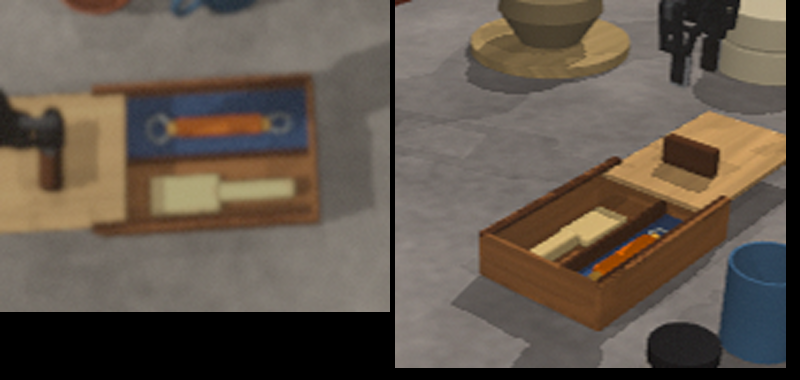

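Both tools lie flat in their bays. Now I grip the bar and shut the cover.

Request:
apply_moves(rows=[[[0.08,0,0.8],[0,0.05,0]],[[0.08,0,1.6],[0,0.05,0]],[[0.08,0,2.2],[0,0.05,0]],[[0.08,0,2.46],[0,0.05,0]],[[0.08,0,2.46],[0,0.05,0]]])

```text
t: 22.75
eef_pos: [0.547, 0.222, 0.0573]
tcp_rot: [[0.999, 0.041, -0.003], [0.041, -0.999, -0.0], [-0.003, 0.0, -1.0]]
ft_force: [0.1, 0.7, -0.2]
finger_gap: 0.642
gripper_force: 0.0
```

Request:
apply_moves(rows=[[[0,0,0],[0,0,0]],[[0,0,0],[0,0,0]],[[0,0,0],[0,0,0]],[[0,0,0],[0,0,0]],[[0,0,0],[0,0,0]],[[0,0,0],[0,0,0]]], hand=0)

```text
t: 23.35
eef_pos: [0.5489, 0.2226, 0.06]
tcp_rot: [[0.999, 0.04, 0.002], [0.04, -0.999, 0.001], [0.002, -0.001, -1.0]]
ft_force: [0.4, -1.3, 6.0]
finger_gap: 0.205
gripper_force: 32.3
```

Request:
apply_moves(rows=[[[0,0.2,-0.02],[0,0,0]],[[0,0.6,-0.02],[0,0,0]],[[0,1.1,-0.02],[0,0,0]],[[0,1.6,-0.02],[0,0,0]],[[0,2.1,-0.02],[0,0,0]],[[0,2.6,-0.02],[0,0,0]],[[0,3.1,-0.02],[0,0,0]],[[0,3.6,-0.02],[0,0,0]],[[0,4.1,-0.02],[0,0,0]],[[0,4.5,-0.02],[0,0,0]],[[0,4.7,-0.02],[0,0,0]],[[0,4.8,-0.02],[0,0,0]],[[0,4.8,-0.02],[0,0,0]]])

```text
t: 24.65
eef_pos: [0.5569, 0.0297, 0.06]
tcp_rot: [[0.999, 0.04, 0.002], [0.04, -0.999, 0.0], [0.002, -0.0, -1.0]]
ft_force: [4.9, -1.5, 5.6]
finger_gap: 0.204
gripper_force: 32.2
```

Request:
apply_moves(rows=[[[0,0.05,0],[0,0,0]],[[0,0.1,0],[0,0,0]],[[0,0.15,0],[0,0,0]],[[0,0.15,0],[0,0,0]]])

```text
t: 25.05
eef_pos: [0.5572, 0.0245, 0.06]
tcp_rot: [[0.999, 0.04, 0.002], [0.04, -0.999, 0.001], [0.002, -0.001, -1.0]]
ft_force: [4.5, -0.1, 6.3]
finger_gap: 0.202
gripper_force: 32.2
```

Request:
apply_moves(rows=[[[0,0.04,0],[0,0,0]],[[0,0.08,0],[0,0,0]],[[0,0.12,0],[0,0,0]],[[0,0.12,0],[0,0,0]]])

```text
t: 25.45
eef_pos: [0.5572, 0.0225, 0.06]
tcp_rot: [[0.999, 0.039, 0.002], [0.039, -0.999, 0.004], [0.002, -0.004, -1.0]]
ft_force: [4.0, 19.0, 5.6]
finger_gap: 0.206
gripper_force: 32.4
```

Hit the shut stop after 200 mm of travel. I ease off while still pressing slightly, release and retreat.

Request:
apply_moves(rows=[[[0,-0.02,0],[0,0,0]],[[0,-0.04,0],[0,0,0]],[[0,-0.04,0],[0,0,0]]])

```text
t: 25.75
eef_pos: [0.5572, 0.0226, 0.06]
tcp_rot: [[0.999, 0.04, 0.002], [0.04, -0.999, 0.002], [0.002, -0.002, -1.0]]
ft_force: [4.8, 7.6, 6.2]
finger_gap: 0.204
gripper_force: 32.4
```

Request:
apply_moves(rows=[[[0,0,0],[0,0,0]],[[0,0,0],[0,0,0]],[[0,0,0],[0,0,0]],[[0,0,0],[0,0,0]],[[0,0,-0.5],[0,0,0]],[[0,0,-1.5],[0,0,0]],[[0,0,-2.5],[0,0,0]],[[0,0,-4],[0,0,0]],[[-2,4,-4],[0,0,0]],[[-2,7,-4],[0,0,0]],[[-2,7,-4],[0,0,0]],[[-2,7,-4],[0,0,0]],[[-2,7,-4],[0,0,0]],[[-2,7,-4],[0,0,0]],[[-2,7,-4],[0,0,0]],[[-2,7,-4],[0,0,0]]], hand=55)

```text
t: 27.35
eef_pos: [0.4867, -0.2626, 0.2188]
tcp_rot: [[0.999, 0.038, -0.001], [0.038, -0.999, 0.001], [-0.001, -0.001, -1.0]]
ft_force: [0.1, 0.3, -0.5]
finger_gap: 0.64
gripper_force: 0.0
```

```bash
python3 - <<'E'
from h import *
s=snap('top');c=snap('scene','final.png')
cv2.imwrite('pics/topf.png',s['frame'][:,:,::-1])
b=cv2.resize(c['frame'],(400,300));a=cv2.resize(s['frame'][165:275,130:280],None,fx=2.6,fy=2.6,interpolation=cv2.INTER_CUBIC)
o=np.zeros((300,800,3),np.uint8);o[:a.shape[0],:a.shape[1]]=a;o[:,400:]=b
cv2.imwrite('pics/h.png',o[:,:,::-1]);plan()
E
```

```text
now [ 0.4873 -0.261   0.2188] th 2.31 F [ 0.2  0.4 -0.2] gap 55.1 t 27.45 q6 59.3
```

View pics/h.png

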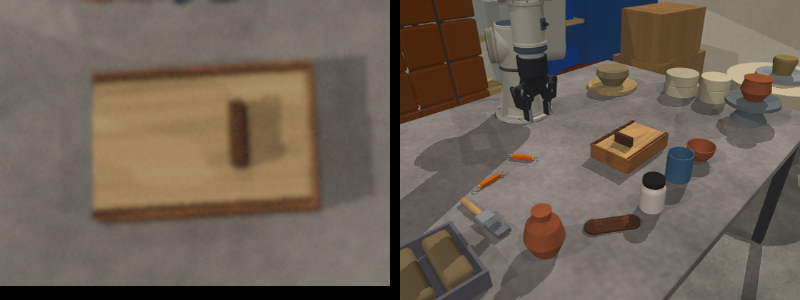

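The cover is flush shut, the bystanders haven't moved, and the gripper is clear of everything.

```bash
python3 -c "
from station import close_job
print(close_job())"
```

```text
the job is handed in; nothing more can be done
None
```

The job is done and handed in at about 27.5 s: the loop tool lies flat in the blue bay, the paddle lies flat in the bare bay, the cover is fully shut, the other things look unmoved in the final pictures, and the gripper is open and clear.

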